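# Sweep loose screw caps into the sweep tray

### The arm

A 7-joint arm with a two-finger parallel gripper is mounted at the origin on a cart in front of the work surface, level with it; the furniture and walls round the work are solid. World frame = base frame: x ahead of the robot, y to its left, z up, the work surface at z = 0. Lengths are in m, angles in rad, forces in N, time in s.
With the tool pointing down it reaches from about 0.425 to 0.925 m from the base axis. Payload 6.8 kg.
Tool frame: the origin (TCP) lies midway between the tips of the shut fingers; the grasp point (between the pads) lies arm.tcp_to_grasp behind it (arm.tcp_to_grasp is the distance from the TCP to the grasp point, in m); z points along the fingers, y is the direction in which the jaws open and shut (so a half turn about z gives the same grasp; the last joint's range is limited). The gripper opens to 88 mm and grips with 3 to 60 N. Pads are 20 mm wide; open, the fingers measure 115 mm over their backs; the gripper's body (75 mm by 178 mm) begins 61 mm behind the grasp point.
Start: joints at [-1.33, 0.477, 0.022, 1.555, -0.011, 1.109, -0.083], TCP at [0.231, 0.634, 0.223] pointing down, gripper open.
Joint ranges: [-2.96, 2.96], [-0.34, 2.1], [-1.41, 1.46], [0.24, 2.44], [-1.37, 4.51], [0.17, 1.92], [-2.96, 2.96]. Speed limits (rad/s): [2.39, 2.39, 3.14, 3.14, 3.14, 3.14, 3.14].

### API

Orientations are given as [roll, pitch, yaw] about the fixed x, y, z axes, in that order (R = Rz(yaw) Ry(pitch) Rx(roll)).
In Python, from rig import readout, viewer, job, nets, arm gives the robot as it stands. The module is installed in compiled form; this text tells all that it offers.
- The arm moves only by the shell command python3 -m jog 'ROWS' [OPENING]. ROWS is JSON, a list of rows, each a list of 4 numbers: the shift along the tool's x, y, z in cm, then the turn about the tool's z in rad. A call has 1 to 12 rows; each row shifts and turns the pose as measured when the row begins, along the tool's axes as they then stand; what a row does not reach is not made up. A row lasts 1/10 s, in which the tool goes at most 50 mm and 8.59 degrees, less where a joint would pass 70% of its speed; a pose out of reach is approached as far as the arm can. A call is refused whole if a number of a shift passes 5 or a number of a turn 0.15, either way. A call with a gripper value outside its range is refused whole. OPENING is the finger opening in cm, from 0 to 8.78, set as the call begins (- or left out, the last holds). The fingers move at their own pace and stop on an object; the grip force is fixed at half the most. Time passes only in rows, so rows that do not move let the fingers close. It gives the time, the measured TCP pose, the force and the opening at its end, in the units of the state.
- readout.read_state(): the state, without advancing time (a new reading comes with each control period).
- viewer.capture(name): name is "scene" or "top" or "wrist"; returns a dict with "frame" (384x512x3 uint8, blue, green, red), "fx", "fy", "cx", "cy" (pixels), "D" ([k1, k2, p1, p2, k3] as OpenCV has them; the pictures are not rectified), "extrinsics" (4x4, takes a point from world to camera coordinates); the wrist camera has in their place "tool_from_camera" (4x4, takes a point from camera to tool coordinates, whose origin is the TCP and whose axes are the flange's). Camera axes: x right, y down, z forward; pixel columns grow to the right and rows downward; lengths in m; the calibration is good to about 2 mm. A picture is of the moment at which its call begins: read the wrist's pose just before it. There is no depth.
- job.hand_in(): hands the job in, once; it reports no verdict.
Trained networks look in a picture, given as the dict that the camera call returned (one of the last four; its "shot" number tells which), for a name from the list of things; names that differ only in an ending like _2 or _b are one class to them, and where a whole thing is asked for, a point or a joint stands for the part that bears it (a point fixed in the world has none). Each returns a list of dicts, best first, with "confidence" (0 to 1); they miss things now and then, are a little off and sometimes report something else, mostly with a low value. They report only what shows in the picture. A call takes as long as a camera call. They do not tell look-alikes from the thing itself.
- nets.cut_out(picture, thing): "pixels" (384x512 bool, what is visible of it) and "extent" ([left, top, right, bottom] in pixels, round what is visible of it).
The state is a dict: "t": time; "joint_pos": joint angles; "dq": joint speeds; "joint_torque": joint torques, N m; "tool_pos": TCP position; "ee_rot": TCP orientation; "force": force on the tool from outside, world axes, zero at the start; "moment": the same for the moment, N m; "finger_gap": finger opening in m.
Only numpy, scipy, OpenCV 4.12 (cv2) and the standard library are available. Lean on these libraries where they do the work, as an engineer would, in place of code of your own. Each camera call takes 0.05 s, during which the arm holds its last target. There are 200 camera calls.

### The job

Tidy the bench: using the fingers as a broom, sweep the three loose screw caps (red, yellow and blue) along the desk through the open side of the white three-sided tray, until all three lie completely inside it. Only push them, never pick or lift one up, and leave the brass-coloured check weight and the standing red-capped vial upright where they are.

Things in the scene. Friction and masses are not known exactly. Their poses are not given: they have to be found in the camera images.
- tray: white three-walled tray, fixed on the desk, inside 170 mm wide (x) and 100 mm deep (y); walls 4 mm thick, about 27 mm high; no sill, its grey floor is level with the desk. Origin on the desk, mid-inside. x runs along the open side, y from the open side (y = -50 mm) to the back wall (+50 mm); side walls at x = -85 and +85 mm. The open side faces roughly to the robot's right (world -y)
- cap_red: loose red ribbed plastic screw cap, a flat disc 28 mm in diameter and 15 mm high, 10 to 21 g, lying flat with its closed top up on the desk; origin at the centre of its underside; it slides when pushed
- cap_yellow: loose yellow ribbed plastic screw cap, a flat disc 28 mm in diameter and 15 mm high, 10 to 21 g, lying flat with its closed top up on the desk; origin at the centre of its underside; it slides when pushed
- cap_blue: loose blue ribbed plastic screw cap, a flat disc 28 mm in diameter and 15 mm high, 10 to 21 g, lying flat with its closed top up on the desk; origin at the centre of its underside; it slides when pushed
- weight: brass-coloured check weight with a knob, 30 mm in diameter, 48 mm high, loose, standing on the desk among the caps; leave it; origin at the centre of its underside, z up its axis
- vial: slim clear sample vial with a red cap, 13 mm in diameter, 48 mm high, loose, standing on its own on the desk and easily toppled; leave it; origin at the centre of its underside, z up its axis
There are look-alikes about, which are no part of the job. What is meant by the cap_blue is not grey or turquoise, and is the smaller of those in its own colour.

How it is judged:
At the end, for the whole second after the job is handed in: All three caps lie at rest on the desk between the tray's walls, their centres at least 12 mm inside the open side; the check weight and the vial stand upright (within 0.3 rad) and within 15 mm of where they started (y of cap_red in the frame of tray between -0.038 and 0.05 m and x of cap_red in the frame of tray between -0.085 and 0.085 m and height (world z) of each of cap_red, cap_yellow, cap_blue below 0.02 m and linear speed of each of cap_red, cap_yellow, cap_blue below 0.02 m/s and y of cap_yellow in the frame of tray between -0.038 and 0.05 m and x of cap_yellow in the frame of tray between -0.085 and 0.085 m and y of cap_blue in the frame of tray between -0.038 and 0.05 m and x of cap_blue in the frame of tray between -0.085 and 0.085 m and distance of each of weight, vial from where it was at the start of the episode below 0.015 m and angle between each of weight, vial's own z axis and vertical below 0.3 rad); the robot touches nothing.
It fails at once if a cap is lifted or carried (its underside more than 22 mm above the desk) (height (world z) of any of cap_red, cap_yellow, cap_blue above 0.022 m).
It fails at once if the check weight or the vial is shifted by more than 15 mm, tipped beyond 0.3 rad or lifted (not (distance of each of weight, vial from where it was at the start of the episode below 0.015 m and angle between each of weight, vial's own z axis and vertical below 0.3 rad)).
It also fails if it takes over 64 s, if anything falls off the work surface, if the arm or the gripper's body presses on something with over 40 N, if the wrist force passes 120 N, or if a joint passes its speed limit or range.

## Working session

There is one attempt and no reset: what is moved stays moved. The work goes in short steps, Python scripts to look and compute and a shell command to move; the robot and the scene stay as the last step left them, time stands still between calls to the robot, and variables do not carry over. Pictures are saved under pics/ and viewed, about 8 in all and at most 12, crops included, and the job is handed in when it is done.

```bash
mkdir -p pics; cat > h.py <<'E'
import numpy as np, cv2
from rig import readout, viewer, job, nets, arm
def px2w(p,uv,z):
    K=np.array([[p['fx'],0,p['cx']],[0,p['fy'],p['cy']],[0,0,1.]])
    n=cv2.undistortPoints(np.array(uv,float).reshape(-1,1,2),K,np.array(p['D'],float)).reshape(-1,2)
    E=np.array(p['extrinsics']);R,t=E[:3,:3],E[:3,3]
    c=-R.T@t; d=np.c_[n,np.ones(len(n))]@R
    return c+d*((z-c[2])/d[:,2])[:,None]
def snap(cams):
    out={}
    for c in cams: out[c]=viewer.capture(c)
    return out
E
python3 - <<'E'
from h import *
s=readout.read_state();print({k:np.round(v,3) for k,v in s.items()}, arm.tcp_to_grasp)
P=snap(['top','scene'])
cv2.imwrite('pics/top1.png',cv2.resize(P['top']['frame'],(800,600)));cv2.imwrite('pics/sc1.png',cv2.resize(P['scene']['frame'],(800,600)))
H=dict(tray=0.0,cap_red=.015,cap_yellow=.015,cap_blue=.015,weight=.048,vial=.048)
for c in P:
  print(c,np.round(P[c]['extrinsics'],3).tolist())
  for n in H:
    for r in nets.cut_out(P[c],n):
      ys,xs=np.nonzero(r['pixels']);m=[xs.mean(),ys.mean()]
      print(c,n,round(r['confidence'],2),np.round(m),np.round(r['extent']),np.round(px2w(P[c],m,H[n])[0],3))
E
```

```text
{'t': np.float64(0.0), 'joint_pos': array([-1.33 ,  0.478,  0.022,  1.556, -0.012,  1.109, -0.083]), 'dq': array([-0.001,  0.001, -0.001,  0.001,  0.   ,  0.   , -0.001]), 'joint_torque': array([ 0.0000e+00, -5.8284e+01,  1.5350e+00, -2.7261e+01, -5.4000e-02,
        1.7000e-02,  0.0000e+00]), 'tool_pos': array([0.23 , 0.634, 0.222]), 'ee_rot': array([-3.14 ,  0.   ,  2.793]), 'force': array([-0.657, -0.015, -0.205]), 'moment': array([0.026, 0.068, 0.029]), 'finger_gap': np.float64(0.088)} 0.0187
top [[0.03, -0.999, -0.018, 0.063], [-0.998, -0.029, -0.061, 0.546], [0.061, 0.02, -0.998, 0.903], [0.0, 0.0, 0.0, 1.0]]
top tray 0.89 [189. 191.] [164. 151. 213. 233.] [0.54  0.225 0.   ]
top cap_yellow 0.64 [294. 164.] [290. 159. 299. 168.] [ 0.606 -0.011  0.015]
top cap_blue 0.82 [337. 149.] [330. 139. 347. 158.] [ 0.644 -0.105  0.015]
top cap_blue 0.65 [343. 223.] [335. 215. 351. 233.] [ 0.479 -0.121  0.015]
top cap_blue 0.45 [287. 196.] [278. 190. 292. 201.] [0.536 0.004 0.015]
top weight 0.6 [344. 189.] [337. 182. 352. 198.] [ 0.551 -0.114  0.048]
top vial 0.56 [250. 121.] [247. 116. 2
[... 208 characters left out ...]
549 0.232 0.   ]
scene cap_red 0.47 [259. 222.] [252. 215. 269. 229.] [ 0.477 -0.004  0.015]
scene cap_yellow 0.68 [259. 223.] [252. 219. 266. 229.] [ 0.477 -0.004  0.015]
scene cap_yellow 0.51 [295. 194.] [291. 187. 300. 203.] [ 0.597 -0.018  0.015]
scene cap_blue 0.74 [345. 197.] [335. 188. 357. 208.] [ 0.639 -0.111  0.015]
scene cap_blue 0.68 [232. 243.] [224. 236. 244. 249.] [0.403 0.007 0.015]
scene cap_blue 0.62 [273. 209.] [266. 203. 279. 218.] [ 0.527 -0.004  0.015]
scene cap_blue 0.58 [318. 246.] [310. 237. 329. 260.] [ 0.474 -0.128  0.015]
scene weight 0.89 [334. 220.] [325. 206. 340. 233.] [ 0.516 -0.137  0.048]
scene vial 0.66 [275. 155.] [272. 143. 276. 167.] [0.663 0.068 0.048]
```

```bash
python3 - <<'E'
import cv2
a=cv2.imread('pics/top1.png');a=cv2.resize(a,(512,384))
import numpy as np
from h import *
p=viewer.capture('top');f=p['frame']
np.save('pics/top1.npy',f)
cv2.imwrite('pics/top1c.png',cv2.resize(f[100:250,150:390],(800,500),interpolation=cv2.INTER_CUBIC))
E
```

```text
(no output)
```

View pics/top1c.png

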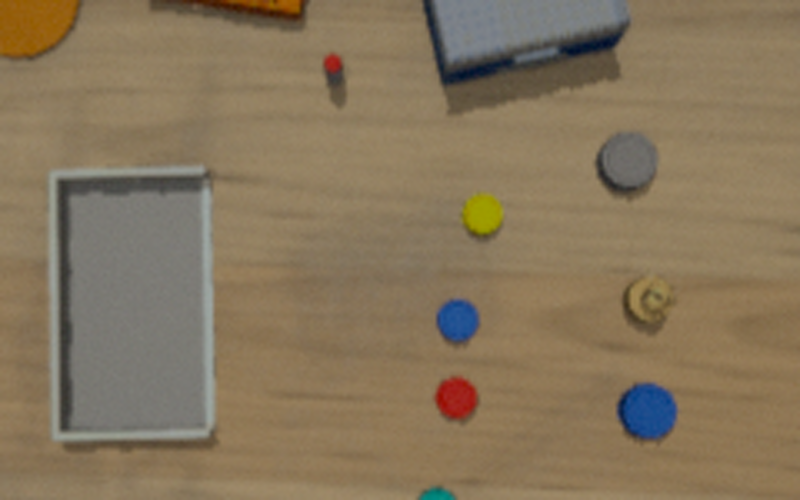

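View pics/sc1.png

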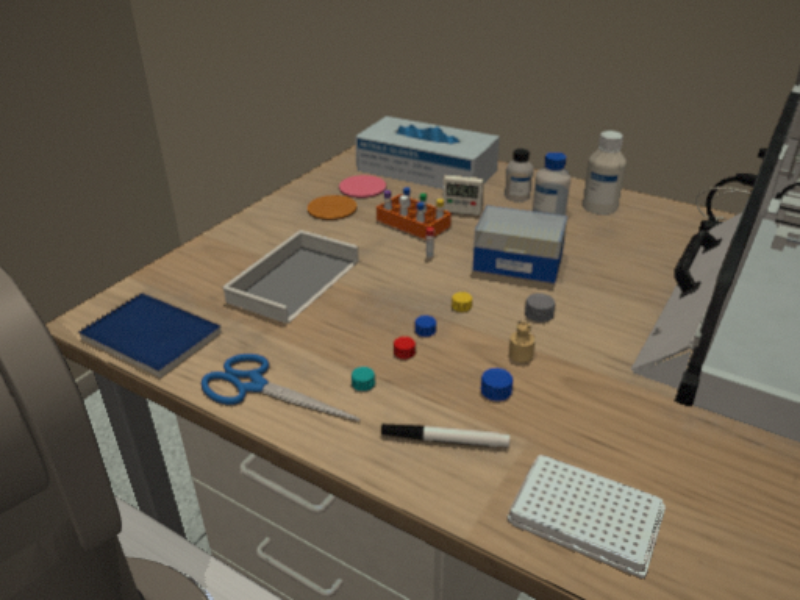

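The top view shows the tray with its open side to the right. The three small caps form a column: yellow (483,215), blue (458,321) and red (457,398). The weight (648,298), the grey cap, the large blue cap and the box lie farther right, and the vial is at (333,65). The scene view agrees, with nothing standing between the caps and the tray.

I'll measure precisely from the colour blobs.

```bash
python3 - <<'E'
from h import *
p=viewer.capture('top')
c2p=lambda u,v:(u/3.3333+150-.35,v/3.3333+100-.35)
W=lambda pts,z:np.round(px2w(p,[c2p(*q) for q in pts],z),3).tolist()
print('caps Y,B,R',W([(483,215),(458,321),(457,398)],.015))
print('grey,bigblue,teal',W([(628,162),(648,411),(437,500)],.018))
print('weight top',W([(655,296)],.048),'base-ish',W([(645,300)],.015))
print('vial top',W([(333,64)],.048))
print('tray rim outer corners TL TR BR BL',W([(49,171),(207,166),(213,438),(54,440)],.027))
print('tray floor TL TR BR BL',W([(66,190),(205,190),(208,432),(68,432)],0))
print('box near',W([(445,80),(627,20)],.06))
E
```

```text
caps Y,B,R [[0.606, -0.011, 0.015], [0.535, 0.004, 0.015], [0.484, 0.003, 0.015]]
grey,bigblue,teal [[0.644, -0.106, 0.018], [0.479, -0.122, 0.018], [0.417, 0.015, 0.018]]
weight top [[0.553, -0.119, 0.048]] base-ish [[0.553, -0.12, 0.015]]
vial top [[0.698, 0.091, 0.048]]
tray rim outer corners TL TR BR BL [[0.626, 0.278, 0.027], [0.632, 0.173, 0.027], [0.453, 0.163, 0.027], [0.449, 0.267, 0.027]]
tray floor TL TR BR BL [[0.618, 0.272, 0.0], [0.62, 0.177, 0.0], [0.456, 0.169, 0.0], [0.453, 0.264, 0.0]]
box near [[0.687, 0.019, 0.06], [0.728, -0.096, 0.06]]
```

```bash
python3 -m jog '[[-5,0,0,0.15],[-5,0,0,0.15],[0,-5,0,0.15],[0,-5,0,0.15],[0,-5,0,0.15],[0,-5,0,0.15],[0,0,0,0.15],[0,0,0,0.15],[0,0,0,0.02],[0,0,0,0]]' 2
```

```text
t: 1.8
tool_pos: [0.1704, 0.4613, 0.2209]
ee_rot: [-3.139, -0.002, 1.587]
force: [-0.7, -0.7, -0.5]
finger_gap: 0.0199
```

```bash
python3 -m jog '[[-3,4,0,0],[-3,4,0,0],[-3,4,0,0],[-3,4,0,0],[-3,4,0,0],[-3,4,0,0],[-4.4,2,0,0],[-4.4,2,0,0],[-4.4,2,0,0],[-4.4,2,0,0],[-4.4,2,0,0],[-4.4,2,0,0]]' 2
```

```text
t: 3.0
tool_pos: [0.5596, 0.03, 0.2203]
ee_rot: [3.135, -0.007, 1.643]
force: [0.7, 0.1, 0.6]
finger_gap: 0.0196
```

```bash
python3 -m jog '[[0,0,0,0.07],[-3,-1.2,2,0],[-3,-1.2,3,0],[0,0,4,0],[0,0,3,0],[0,0,0,0],[0,0,0,0]]' 2; python3 - <<'E'
from h import *
s=readout.read_state();print(np.round(s['tool_pos'],4),np.round(s['ee_rot'],3))
p=viewer.capture('wrist');cv2.imwrite('pics/w1.png',cv2.resize(p['frame'],(640,480)))
E
```

```text
t: 3.7
tool_pos: [0.5438, -0.0464, 0.0984]
ee_rot: [3.127, -0.0, 1.574]
force: [-0.2, -0.2, 1.1]
finger_gap: 0.02
[ 0.5438 -0.0464  0.0984] [ 3.127 -0.     1.574]
```

View pics/w1.png

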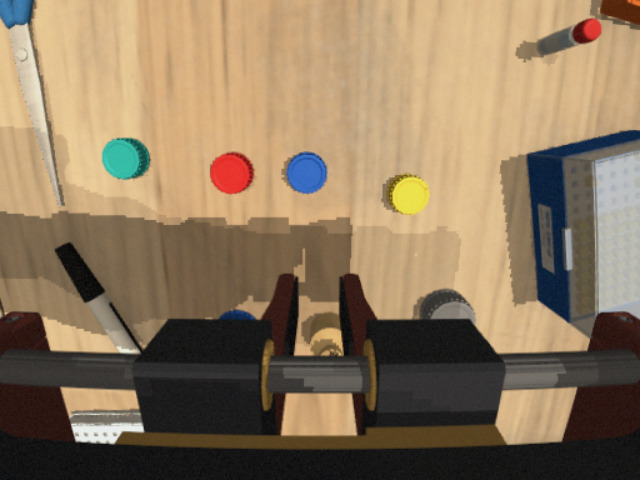

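The wrist view shows red (231,173), blue (307,173) and yellow (409,195) ahead of the fingers, which are centred near column 319. The weight is behind the fingers. I'll cross-check positions from this view.

```bash
python3 - <<'E'
from h import *
from scipy.spatial.transform import Rotation as Ro
s=readout.read_state();p=viewer.capture('wrist')
T=np.eye(4);T[:3,:3]=Ro.from_euler('xyz',s['ee_rot']).as_matrix();T[:3,3]=s['tool_pos']
p['extrinsics']=np.linalg.inv(T@np.array(p['tool_from_camera']))
uv=np.array([(231,172),(307,172),(409,194)])*.8
print(np.round(px2w(p,uv,.015),4).tolist())
E
```

```text
[[0.4859, 0.0051, 0.015], [0.5371, 0.0049, 0.015], [0.6072, -0.0099, 0.015]]
```

```bash
python3 -m jog '[[0,-0.75,4,0],[0,0,3,0],[0,0,1.5,0],[0,0,0.5,0],[0,0,0,0],[0,0,0,0]]' 2
```

```text
t: 4.4
tool_pos: [0.5481, -0.0435, 0.0156]
ee_rot: [3.107, -0.004, 1.581]
force: [0.3, -0.7, 0.8]
finger_gap: 0.0203
```

```bash
python3 -m jog '[[0,-1.2,0.5,0],[0,0,0.4,0],[0,0,0,0],[0,0,0,0]]' 2
```

```text
t: 4.8
tool_pos: [0.5369, -0.0435, 0.0081]
ee_rot: [3.103, -0.004, 1.581]
force: [0.6, -1.0, 0.6]
finger_gap: 0.0198
```

```bash
python3 -m jog '[[1,0,0.2,0],[1,0,0,0],[1,0,0,0],[1.2,0,0,0],[1.5,0,0,0],[1.5,0,0,0],[1.5,0,0,0],[1.5,0,0,0],[1.5,0,0,0],[1.2,0,0,0],[1,0,0,0],[0.5,0,0,0]]' 2
```

```text
t: 6.0
tool_pos: [0.5348, 0.1172, 0.0066]
ee_rot: [3.103, -0.006, 1.588]
force: [0.5, -0.8, 0.5]
finger_gap: 0.0202
```

```bash
python3 -m jog '[[1,0.2,0,0],[1.2,0.2,0,0],[1.5,0,0,0],[1.5,0,0,0],[1.2,0,0,0],[1.2,0,0,0],[1,0,0,0],[1,0,0,0],[0.5,0,0,0],[0,0,0,0],[0,0,0,0]]' 2; python3 - <<'E'
from h import *
p=viewer.capture('wrist');cv2.imwrite('pics/w2.png',cv2.resize(p['frame'],(640,480)))
E
```

```text
t: 7.1
tool_pos: [0.5371, 0.2278, 0.0072]
ee_rot: [3.103, -0.005, 1.589]
force: [-0.1, -0.2, 0.3]
finger_gap: 0.0201
```

View pics/w2.png

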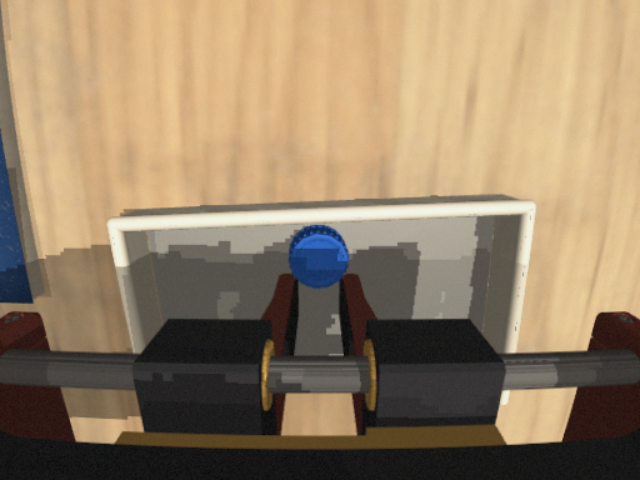

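The blue cap at (319,257) is cradled by the fingers, deep inside the tray near the back wall. Next is red.

```bash
python3 -m jog '[[-2,0,0,0],[-2,0,0,0],[-1,0,-3,0],[-1,0,-4,0],[-4.5,-1.2,0,0],[-4.5,-1.2,0,0],[-4.5,-1.2,0,0],[-4.5,-1.2,0,0],[-2.5,0,0,0.015],[0,0,0,0],[0,0,0,0]]' 2
```

```text
t: 8.25
tool_pos: [0.4888, -0.0538, 0.0776]
ee_rot: [3.099, -0.006, 1.564]
force: [0.4, 0.2, -0.7]
finger_gap: 0.02
```

```bash
python3 -m jog '[[0.3,-0.4,3,0],[0,0,2.5,0],[0,0,1,0],[0,0,0.3,0],[0,0,0,0],[0,0,0,0]]' 2
```

```text
t: 8.85
tool_pos: [0.4907, -0.0442, 0.0087]
ee_rot: [3.096, -0.008, 1.572]
force: [0.4, 0.2, -0.1]
finger_gap: 0.0199
```

```bash
python3 -m jog '[[0,-0.6,0.2,0],[0.6,0,0,0],[1,0,0,0],[1,0,0,0],[1.2,0.1,0,0],[1.5,0.2,0,0],[1.5,0.2,0,0],[1.5,0.2,0,0],[1.5,0.2,0,0],[1.5,0.2,0,0],[1.2,0.2,0,0],[1,0.2,0,0]]' 2
```

```text
t: 10.05
tool_pos: [0.5004, 0.1047, 0.0114]
ee_rot: [3.091, -0.011, 1.576]
force: [0.1, -0.6, -0.1]
finger_gap: 0.0199
```

```bash
python3 -m jog '[[1,0,0.3,0],[1.2,0,0.1,0],[1.5,0,0,0],[1.5,0,0,0],[1.2,0,0,0],[1.0,0,0,0],[0.7,0,0,0],[0.4,0,0,0],[0,0,0,0],[0,0,0,0]]' 2; python3 - <<'E'
from h import *
p=viewer.capture('wrist');cv2.imwrite('pics/w3.png',cv2.resize(p['frame'],(640,480)))
E
```

```text
t: 11.05
tool_pos: [0.4998, 0.1962, 0.0075]
ee_rot: [3.091, -0.01, 1.575]
force: [0.2, 0.5, 0.9]
finger_gap: 0.0203
```

View pics/w3.png

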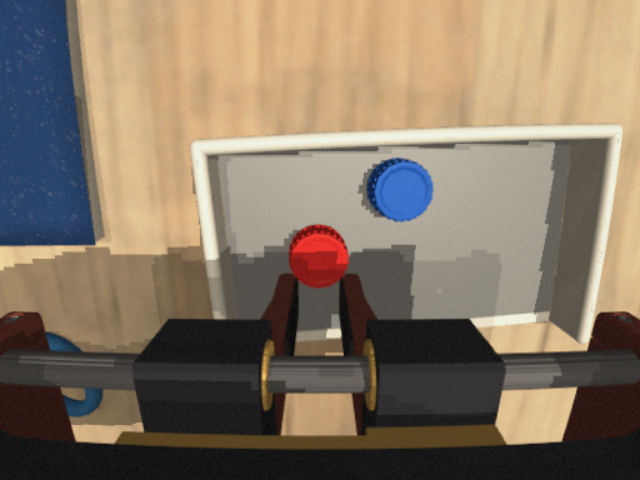

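Red at (319,257) is cradled inside the tray, and blue is deeper at (400,190). Before going for yellow, I'll check the box's height against the gripper body's clearance.

```bash
python3 -m jog '[[-2,0,0,0],[-2,0,0,0],[-1,0,-3,0],[-1,0,-4,0],[-1,0,-3,0],[-1,0,0,0],[0,0,0,0]]' 2; python3 - <<'E'
from h import *
a=viewer.capture('scene')['frame'][125:200,290:370]; b=viewer.capture('top')['frame'][75:165,270:350]
im=np.hstack([cv2.resize(a,(400,375),interpolation=2),cv2.resize(b,(400,450),interpolation=2)[:375]])
cv2.imwrite('pics/box.png',im)
E
```

```text
t: 11.8
tool_pos: [0.494, 0.108, 0.109]
ee_rot: [3.094, -0.009, 1.569]
force: [-0.5, 0.0, -1.2]
finger_gap: 0.02
```

View pics/box.png

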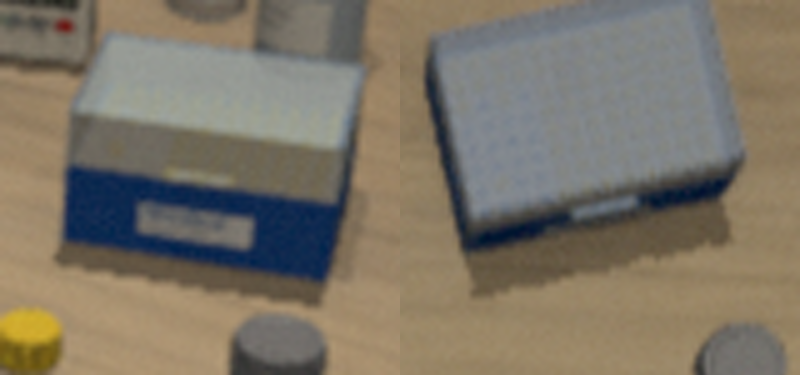

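```bash
python3 - <<'E'
from h import *
s=viewer.capture('scene');t=viewer.capture('top')
print('base',px2w(s,[(303,173)],0).round(3),px2w(t,[(283,124.6)],0).round(3),'right base',px2w(s,[(354.5,181)],0).round(3))
for z in (.05,.06,.07,.08,.09):print(z,px2w(s,[(305,147.4)],z).round(3),px2w(t,[(284,119.4)],z).round(3))
E
```

```text
base [[0.698 0.014 0.   ]] [[0.698 0.016 0.   ]] right base [[ 0.726 -0.098  0.   ]]
0.05 [[0.725 0.026 0.05 ]] [[0.698 0.017 0.05 ]]
0.06 [[0.708 0.018 0.06 ]] [[0.696 0.017 0.06 ]]
0.07 [[0.692 0.01  0.07 ]] [[0.693 0.018 0.07 ]]
0.08 [[0.676 0.003 0.08 ]] [[0.691 0.018 0.08 ]]
0.09 [[ 0.659 -0.005  0.09 ]] [[0.689 0.019 0.09 ]]
```

The box is about 67 mm high with its near edge at x ≈ 0.70, so the gripper body clears it at 87 mm. Now yellow.

```bash
python3 -m jog '[[-3.5,2.5,0,0],[-3.5,2.5,0,0],[-3.5,2.5,0,0],[-3.5,2.5,0,0],[-1.8,0.5,0,0],[0,0,3,0],[0,0,0,0],[0,0,0,0]]' 2
```

```text
t: 12.8
tool_pos: [0.6019, -0.0462, 0.0708]
ee_rot: [3.11, -0.006, 1.586]
force: [0.1, 0.6, 0.3]
finger_gap: 0.02
```

```bash
python3 -m jog '[[-1,0.3,2,0],[-0.2,0,2.5,0],[0,0,1.3,0],[0,0,0.4,0],[0,0,0,0],[0,0,0,0]]' 2
```

```text
t: 13.4
tool_pos: [0.609, -0.0523, 0.0104]
ee_rot: [3.107, -0.009, 1.593]
force: [0.4, 0.1, 0.6]
finger_gap: 0.0199
```

```bash
python3 -m jog '[[0.6,-0.1,0.3,0],[1,0,0,0],[1,0,0,0],[1,-0.1,0,0],[1.2,-0.2,0,0],[1.5,-0.2,0,0],[1.5,-0.2,0,0],[1.5,-0.2,0,0],[1.5,-0.2,0,0],[1.5,-0.2,0,0],[1.2,-0.2,0,0],[1,-0.2,0,0]]' 2
```

```text
t: 14.6
tool_pos: [0.5864, 0.1076, 0.0107]
ee_rot: [3.104, -0.011, 1.598]
force: [0.5, 0.0, -0.7]
finger_gap: 0.0202
```

```bash
python3 -m jog '[[1,0,0.3,0],[1.2,0,0.1,0],[1.5,0,0,0],[1.5,0,0,0],[1.2,0,0,0],[1.0,0,0,0],[0.7,0,0,0],[0.4,0,0,0],[0,0,0,0],[0,0,0,0]]' 2; python3 -m jog '[[-2,0,0,0],[-2,0,0,0],[-2,0,0,0],[-1,0,-3,0],[-1,0,-4,0],[-3,0,-4,0],[-4,0,-4,0],[-4,0,0,0],[0,0,0,0],[0,0,0,0],[0,0,0,0]]' 2;  python3 - <<'E'
from h import *
p=viewer.capture('top');f=p['frame']
cv2.imwrite('pics/top2.png',cv2.resize(f[100:250,150:390],(800,500),interpolation=cv2.INTER_CUBIC))
c=np.array([.540,.220]);a=np.arctan2(.010,.179);R=np.array([[np.cos(a),-np.sin(a)],[np.sin(a),np.cos(a)]])
for n,h in dict(cap_red=.015,cap_yellow=.015,cap_blue=.015,weight=.048,vial=.048).items():
  for r in nets.cut_out(p,n):
    ys,xs=np.nonzero(r['pixels']);w=px2w(p,[xs.mean(),ys.mean()],h)[0]
    print(n,round(r['confidence'],2),w.round(3),'tray',(R.T@(w[:2]-c)).round(3))
E
```

```text
t: 15.6
tool_pos: [0.5838, 0.2017, 0.0072]
ee_rot: [3.104, -0.011, 1.6]
force: [0.3, -0.3, -0.4]
finger_gap: 0.0199
t: 16.7
tool_pos: [0.5822, -0.0004, 0.1558]
ee_rot: [3.104, -0.008, 1.588]
force: [0.6, 1.0, -0.6]
finger_gap: 0.02
cap_red 0.6 [0.499 0.215 0.015] tray [-0.041 -0.003]
cap_yellow 0.67 [0.58  0.221 0.015] tray [ 0.04  -0.002]
cap_blue 0.71 [0.536 0.245 0.015] tray [-0.003  0.025]
```

View pics/top2.png

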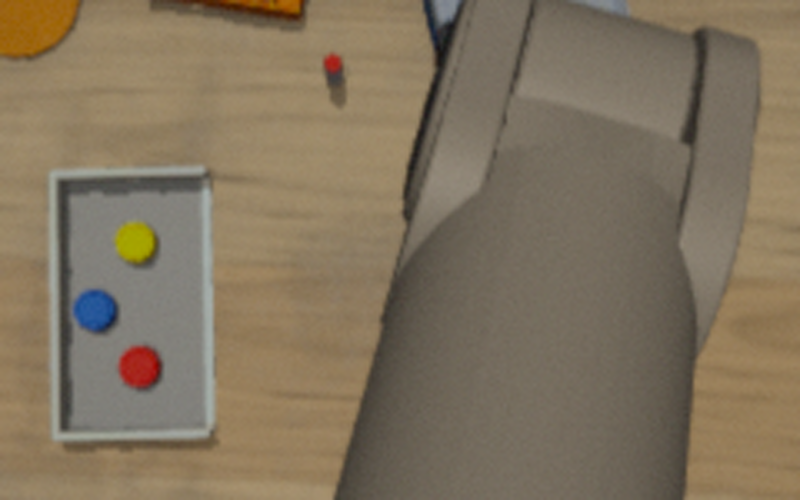

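All three caps are in the tray: yellow (136,243), blue (95,310) and red (140,367). The vial is unmoved at (333,65). The arm hides the weight here, so I'll check it from the scene camera and then hand in.

```bash
python3 - <<'E'
from h import *
p=viewer.capture('scene');ok=False
for n in('weight','vial'):
  for r in nets.cut_out(p,n): print(n,round(r['confidence'],2),np.round(r['extent']))
  if n=='weight': ok=any(np.abs(np.array(r['extent'])-[325,206,340,233]).max()<4 for r in nets.cut_out(p,n))
s=readout.read_state();print(ok,np.abs(s['dq']).max(),s['force'])
if ok: print(job.hand_in())
E
```

```text
weight 0.91 [327. 206. 342. 230.]
vial 0.46 [171. 180. 187. 192.]
vial 0.43 [272. 146. 279. 166.]
True 0.0021153040613154654 [ 0.31562416  0.46686389 -0.51380695]
the job is handed in; nothing more can be done
None
```

The blue, red and yellow caps are all in the tray, and I handed the job in at about t = 17 s. I swept them one at a time through the open side, using the part-closed fingers (20 mm gap) as a cradle and never gripping or lifting.

**Caps:** my last look from the top camera puts them well inside the limits, in tray coordinates (mm):

| Cap | x | y |
|---|---|---|
| Red | -41 | -3 |
| Yellow | +40 | -2 |
| Blue | -3 | +25 |

**Weight and vial:** both were standing where they started. The weight's outline in the scene camera was within 3 px of the start, and the vial was unchanged in the top picture. The arm hid the weight from the top camera, so it was checked from the scene camera only.

**Disagreements:** in that last check the vial network's best guess (0.46) was a wrong spot inside the tray. Its second guess (0.43) was the real vial, at its starting place. The last top picture gave no vial detection at all, so there I went by eye.

The arm was at rest, lifted clear and touching nothing at hand-in; `job.hand_in()` reports no verdict.

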